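Set and lock the grinding gap of a bench mill

TASK

Set the grinding gap of the white bench mill: turn the red wing screw clockwise until you feel it bottom, without forcing it, then back it off a quarter turn. Then lock the setting with the blue wing lock behind it: push it fully down against its spring, turn it a quarter turn clockwise as far as it goes, never forcing it, and let go so that it stays caught down. Leave the jar under the mill and the mug behind it where they stand.

Things in the scene. Friction and masses are not known exactly. Their poses are not given: they have to be found in the camera images.
- mill: White bench mill fixed to the desk, 240 (its x) x 150 x 150 mm high. Origin: centre of its underside; x to its back, away from the robot, z up; yaw up to 0.4 rad. The flat top of its head is at z = 0.150 m; on the head's centre line stand the red wing screw (axis at mill x = -0.055) and the blue wing lock (axis at x = +0.045). White dial ticks every 22.5 degrees ring the screw.
- screw: Red wing screw; origin on its vertical axis at the head's top, turning with it: x along the wing to the end with the white dot, z up. Clockwise from above tightens; it keeps its height and stays where left (0.06 N m friction). It starts 0.9 to 2.4 rad short of its bottom, a hard stop at an unseen place that differs each time. It can be turned back half a turn and more.
- screw_grip (a point): Point on the red screw's axis 24 mm above the head's top, its axes as the screw's. The wing is an upright bar 46 mm long, 12 mm thick, 10 to 36 mm above the head's top (under it a disc of radius 18 mm, top at 8 mm; hub 24 mm across, up to 20 mm): pinch it across the thickness from above. 0.2 to 0.6 N m bottoms the screw well; under 0.17 does not count, over 1.2 N m is forcing it.
- lock_grip (a point): Point on the blue lock's vertical axis, halfway up its wing; turns with it: x along the wing to the white dot, z up. 36 mm above the head's top while the lock is up, 24 mm when fully down. The wing is an upright bar 46 mm long, 12 mm thick, from 13 mm below to 12 mm above this point, above a disc of radius 18 mm. It starts up, unlocked, its wing along the mill's x, dot to the back.
- lock_press (a joint): How far the blue lock is pushed down: 0 up, 0.012 m fully down (disc on the head). A spring pushes up, 5 N at the top, 11 N at the bottom. Pushed 10 to 12 mm down it can turn; less, it is blocked (over 1.8 N m against the block is forcing it). Let go when turned, it springs back to about 9 mm down and stays caught there.
- lock_turn (a joint): How far the blue lock is turned clockwise seen from above: 0 unlocked, 1.57 rad locked, against its stop (wing across the mill, dot beside the green mark). Friction 0.03 N m.
- jar: White screw-lid sample jar, 74 mm across, 87 mm high, standing on the mill's base under the overhanging head. Origin: centre of its underside. Leave it there.
- mug: White mug with yellow stripes, 101 mm high, behind the mill. Origin at its underside. Leave it there.

How it is judged (in metres and radians):
On the way, in this order (a step that is already met when the one before it is completed fails the run):
1. the red screw is turned clockwise until it bottoms (its stop is pressed with at least 0.1 N m beyond friction) (contact force between screw_lug and stop_lug above 4 N), for 0.1 s.
2. the red screw is backed off a quarter turn (75 to 105 degrees) from its bottom, with the blue lock still unlocked (x of stop_lug in the frame of screw below 0 m and y of stop_lug in the frame of screw between -0.00647 and 0.00647 m and value of joint lock_turn below 0.4 rad), for 0.3 s.
3. the blue lock is pushed down and turned a quarter turn clockwise (value of joint lock_press above 0.006 m and value of joint lock_turn above 1.35 rad), for 0.2 s.
At the end, for the whole second after the job is handed in: The red screw stands 75 to 105 degrees back from its bottom; the blue lock is turned at least 1.35 rad clockwise and stays at least 6 mm down; the jar and the mug are within 30 mm of where they stood (all of step 3 and x of stop_lug in the frame of screw below 0 m and y of stop_lug in the frame of screw between -0.00647 and 0.00647 m and distance of each of jar, mug from where it was at the start of the episode below 0.03 m); the robot touches nothing.
It fails at once if the red screw is forced against its bottom (over about 1.2 N m) (contact force between screw_lug and stop_lug above 46 N).
It fails at once if the blue lock is forced round without being pushed down (over about 1.8 N m) (contact force between lock_lug and ledge0 above 60 N).
It fails at once if the jar under the mill or the mug behind it is moved by more than 30 mm (distance of any of jar, mug from where it was at the start of the episode above 0.03 m).
It also fails if it takes over 72 s, if anything falls off the work surface, if the arm or the gripper's body presses on something with over 40 N, if the wrist force passes 120 N, or if a joint passes its speed limit or range.

ROBOT

A 7-joint arm with a two-finger parallel gripper is mounted at the origin on a cart in front of the work surface, level with it; the furniture and walls round the work are solid. World frame = base frame: x ahead of the robot, y to its left, z up, the work surface at z = 0. Lengths are in mm, angles in rad, forces in N, time in s.
With the tool pointing down it reaches from about 400 to 875 mm from the base axis. Payload 4.4 kg.
Tool frame: the origin (TCP) lies on the centre line of the jaws, within the pads' length; the fingertips stand 25 mm ahead of it and the grasp point (between the pads) lies 6 mm ahead of it; x points along the fingers, y is the direction in which the jaws open and shut, and the axes are right-handed (so a half turn about x gives the same grasp; the last joint's range is limited). The gripper opens to 85 mm and grips with 20 to 120 N. Pads are 22 mm wide; open, the fingers measure 114 mm over their backs; the gripper's body (76 mm by 85 mm) begins 54 mm behind the grasp point. The pads swing forward as they close: fully open they stand 13 mm farther back than shut.
Start: joints at [1.241, 0.628, 0.038, 1.517, -0.027, 0.996, -0.02], TCP at [169.515, -627.521, 256.313] pointing down, gripper open.
Joint ranges: [-3.06, 3.06], [-0.37, 2.12], [-1.25, 1.32], [0.18, 2.47], [-1.1, 4.24], [0.23, 1.98], [-2.94, 2.94]. Speed limits (rad/s): [2.57, 2.57, 3.14, 3.14, 3.14, 3.14, 3.14].

INTERFACE

Orientations are given as [roll, pitch, yaw] about the fixed x, y, z axes, in that order (R = Rz(yaw) Ry(pitch) Rx(roll)).
In Python, from cell import * gives the robot as it stands. The module is installed in compiled form; this text tells all that it offers.
- The arm moves only by the tool jog_arm, never from a script. Its argument "series" is a list of rows, each a list of 3 entries, a list of its own where there are three numbers: the turn, a rotation vector about the tool's x, y, z in degrees, then the shift along the tool's x, y, z in mm, then the gripper's target within -1 to 1 (shut at 1, half-way at 0, fully open at -1). In form: [[[rx, ry, rz], [dx, dy, dz], hand], ...]. A call has 1 to 8 rows; each row shifts and turns the commanded pose from where the row before left it, along the tool's axes as they then stand; what a row does not reach is not made up. A row lasts 1/8 s, in which the tool goes at most 62.5 mm and 10.7 degrees, less where a joint would pass 70% of its speed; a pose out of reach is approached as far as the arm can. A call is refused whole if a number of a shift passes 62.5 or a number of a turn 10.7, either way. A call with a gripper value outside its range is refused whole. The fingers move at their own pace and stop on an object; the grip force is fixed at half the most. Time passes only in rows, so rows that do not move let the fingers close. It gives the time, the measured TCP pose, the force and the opening at its end, in the units of the state.
- read_state(): the state, without advancing time (a new reading comes with each control period).
- get_image(name): name is "side" or "top"; returns a dict with "img" (400x640x3 uint8, red, green, blue), "range_z" (400x640 float32, mm along the optical axis (not along the pixel's ray), 0 where there is no reading), "fovy" (degrees; the focal length in pixels is half the picture's height over the tangent of half this angle, whatever the lens; pixels are square), "cx", "cy" (the principal point, pixels), "cam_to_world" (4x4, takes a point from camera to world coordinates). Camera axes: x right, y up, looking along -z (the intrinsics and any distortion apply to the point x, -y, -z); pixel columns grow to the right and rows downward; lengths in mm; the calibration is good to about 2 mm. A picture is of the moment at which its call begins.
- finish_job(): hands the job in, once; it reports no verdict.
The state is a dict: "clock": time; "qpos": joint angles; "qd": joint speeds; "tau": joint torques, N m; "eef_pos": TCP position; "tool_rot": TCP orientation; "force": force on the tool from outside, world axes, zero at the start; "torque": the same for the moment, N m; "width": finger opening in mm.
Only numpy, scipy, OpenCV 4.12 (cv2) and the standard library are available. Lean on these libraries where they do the work, as an engineer would, in place of code of your own. Each camera call takes 0.05 s, during which the arm holds its last target. There are 200 camera calls.

## Working session

There is one attempt and no reset: what is moved stays moved. The work goes in short steps, Python scripts to look and compute and a tool call to move; the robot and the scene stay as the last step left them, time stands still between calls to the robot, and variables do not carry over. Pictures are saved under pics/ and viewed, about 8 in all and at most 12, crops included, and the job is handed in when it is done.

Besides the shell and the picture viewer there is one more tool, called after "Emit:" as name(argument=value, ...), one argument or row to a line, values as JSON. jog_arm: Moves the arm, as the interface text tells. Its arguments: {"type":"object","properties":{"series":{"type":"array"}},"required":["series"]}

```bash
mkdir -p pics; cat > h.py <<'E'
from cell import *
import numpy as np, cv2
from scipy.spatial.transform import Rotation as R
def snap(n,f):
    d=get_image(n); cv2.imwrite('pics/'+f,d['img'][:,:,::-1]); return d
def pts(d,mask):
    v,u=np.nonzero(mask&(d['range_z']>0)); z=d['range_z'][v,u]
    f=200/np.tan(np.radians(d['fovy'])/2)
    c=np.c_[(u-d['cx'])/f*z,-(v-d['cy'])/f*z,-z,np.ones(len(z))]
    return (c@np.array(d['cam_to_world']).T)[:,:3]
def masks(d):
    h=cv2.cvtColor(d['img'],cv2.COLOR_RGB2HSV); H,S,V=[h[...,i].astype(int) for i in range(3)]
    return dict(red=((H<8)|(H>172))&(S>130)&(V>60), blue=(H>98)&(H<128)&(S>130)&(V>50), green=(H>45)&(H<85)&(S>110)&(V>50))
E
python3 - <<'E'
from h import *
s=read_state(); print(s)
for n in('top','side'):
    d=snap(n,n+'0.png'); print(n,d['fovy'],d['cx'],d['cy'],np.round(d['cam_to_world'],3).tolist(),[k for k in d])
    for k,m in masks(d).items():
        p=pts(d,m); v,u=np.nonzero(m)
        if len(p): print(k,len(p),np.median(p,0).round(1),p.min(0).round(),p.max(0).round(),u.mean(),v.mean())
E
```

```text
{'clock': 0.0, 'qpos': array([ 1.24119749,  0.62933483,  0.03845396,  1.51838666, -0.02702778,
        0.9963439 , -0.01998006]), 'qd': array([-7.34919327e-04,  3.02862116e-05, -1.53105802e-03, -3.23156152e-04,
        5.00641266e-04,  7.86472169e-04, -4.83814156e-04]), 'tau': array([-2.54585466e-04, -5.63394392e+01,  1.22625455e+00, -1.93445724e+01,
        1.11501079e-02,  1.04790318e-02,  6.95254926e-06]), 'eef_pos': array([ 169.35902718, -626.92560098,  255.39064087]), 'tool_rot': array([-1.56583765,  1.56884173,  1.83954852]), 'force': array([-0.33041231,  1.0300696 , -0.03608337]), 'torque': array([-0.01760621, -0.02739729, -0.01490096]), 'width': 85.0049564579838}
top 54.62428276893842 317.9391843488517 199.29128406804156 [[-0.02, 0.975, -0.221, 443.101], [-1.0, -0.019, 0.006, 44.45], [0.001, 0.221, 0.975, 947.304], [0.0, 0.0, 0.0, 1.0]] ['img', 'range_z', 'fovy', 'cx', 'cy', 'cam_to_world']
red 512 [673.  421.   26.4] [423.  32.  18.] [723. 468. 190.] 202.59649122807016 218.15204678362574
blue 131 [537.2  16.7 198. ] [299.   6.  68.] [557.  82. 201.] 330.530303030303 238.7348484848485
green 1 [530.6 -14.  148.8] [531. -14. 149.] [531. -14. 149.] 345.0 243.0
side 56.07046317938575 321.269258840179 195.53203092949695 [[0.969, 0.121, -0.215, 425.988], [-0.247, 0.496, -0.833, -653.056], [0.006, 0.86, 0.51, 590.615], [0.0, 0.0, 0.0, 1.0]] ['img', 'range_z', 'fovy', 'cx', 'cy', 'cam_to_world']
red 378 [452.5  42.4 167.8] [424.  25.  17.] [718. 460. 187.] 271.60526315789474 190.8421052631579
blue 306 [535.4   9.8 182. ] [279.   0.  51.] [1278.  348.  199.] 297.00325732899023 200.72312703583063
green 179 [347.3 370.3  76.9] [269. 145.  21.] [891. 428. 143.] 211.3388888888889 183.17222222222222
```

View pics/top0.png

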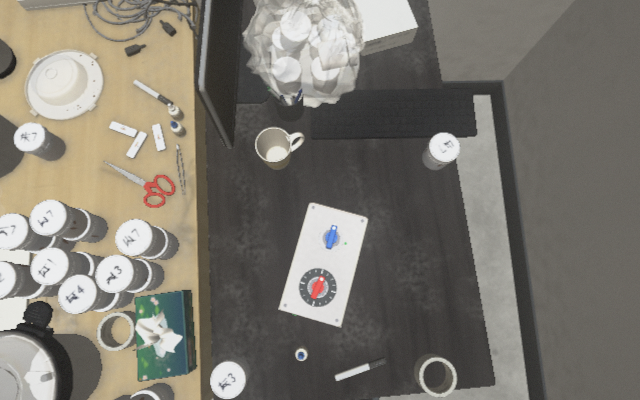

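View pics/side0.png

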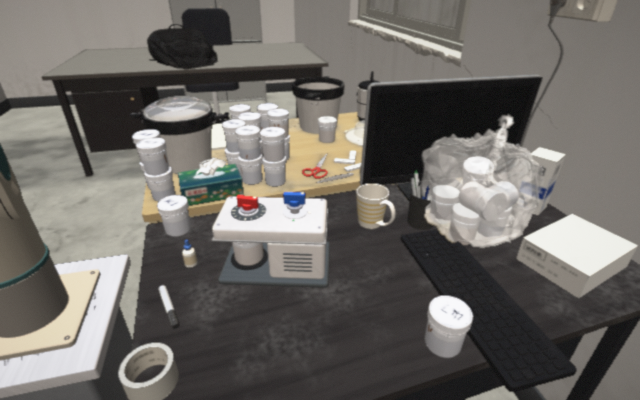

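```bash
python3 - <<'E'
from h import *
d=get_image('top')
im=d['img'][195:335,270:380]; cv2.imwrite('pics/c1.png',cv2.resize(im,None,fx=4,fy=4,interpolation=cv2.INTER_CUBIC)[:,:,::-1])
P=pts(d,np.ones((400,640),bool))
q=P[(abs(P[:,2]-150)<6)&(P[:,0]>330)&(P[:,0]<640)&(abs(P[:,1]-20)<140)]
r=cv2.minAreaRect(q[:,:2].astype(np.float32)); print('head',r,cv2.boxPoints(r).tolist(),len(q),np.median(q[:,2]))
for k,m in masks(d).items():
    if k=='green': continue
    p=pts(d,m); p=p[(p[:,2]>172)&(abs(p[:,1]-30)<80)&(p[:,0]>380)&(p[:,0]<600)]
    p=p[p[:,2]>(179 if k=='red' else 190)]
    r=cv2.minAreaRect(p[:,:2].astype(np.float32)); e=np.linalg.eigh(np.cov(p[:,:2].T))[1][:,1]
    print(k,len(p),r,np.degrees(np.arctan2(e[1],e[0])),np.median(p[:,2]))
E
```

```text
head ((492.93328857421875, 30.48772430419922), (129.41412353515625, 228.96762084960938), 73.21915435791016) [[364.6429443359375, 1.5889663696289062], [583.8602294921875, -64.51667785644531], [621.2236328125, 59.38648223876953], [402.00634765625, 125.49212646484375]] 6463 150.688400414876
red 116 ((443.4186096191406, 45.30108642578125), (11.560572624206543, 43.88955307006836), 65.08219146728516) 154.42340981111604 186.372495617462
blue 103 ((538.1654052734375, 17.023151397705078), (11.63375473022461, 42.43246078491211), 70.0207748413086) 162.49034525103215 198.69793276354108
```

View pics/c1.png

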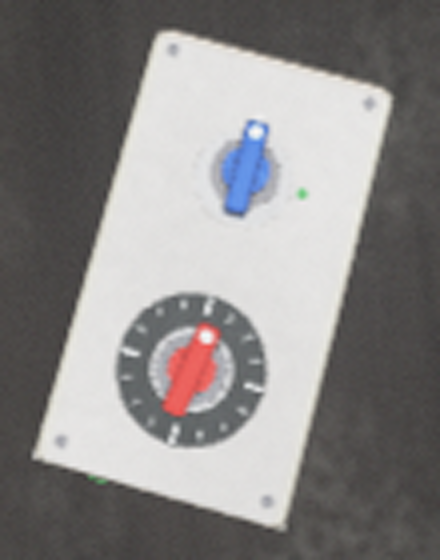

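```bash
cat >> h.py <<'E'
def rpt(tx=None,ty=None,tz=None,yaw=None):
    "offset in tool axes to target TCP; yaw = wanted world direction (deg) of tool z (along wing), mod 180"
    s=read_state(); M=R.from_euler('xyz',s['tool_rot']).as_matrix(); p=s['eef_pos']
    print('t',s['clock'],'p',p.round(1),'q',s['qpos'].round(3),'F',s['force'].round(1),'T',s['torque'].round(3),'w',round(s['width'],1))
    az=np.degrees(np.arctan2(M[1,2],M[0,2])); print('tool x',M[:,0].round(4),'z az',az.round(2))
    if tx is not None: print('shift tool',(M.T@(np.array([tx,ty,tz])-p)).round(1))
    if yaw is not None: print('yaw err to go (world ccw)',[round((yaw+k-az+180)%360-180,2) for k in(0,180)])
E
python3 -c "
from h import *
rpt(443.4,45.3,290,-25.3)"
```

```text
t 0.15 p [ 169.4 -627.1  255.6] q [ 1.241  0.629  0.038  1.518 -0.027  0.996 -0.02 ] F [-0.1  0.3 -0.3] T [0.047 0.005 0.009] w 85.5
tool x [-3.0e-04  1.4e-03 -1.0e+00] z az -164.89
shift tool [ -33.6 -577.8 -439.8]
yaw err to go (world ccw) [np.float64(139.59), np.float64(-40.41)]
```

Emit:
jog_arm(
  series=[
    [[0,0,0],[-5,-30,-30],-1],
    [[0,0,0],[-5,-30,-30],-1],
    [[0,0,0],[-5,-30,-30],-1],
    [[0,0,0],[-5,-30,-30],-1],
    [[0,0,0],[-5,-30,-30],-1],
    [[0,0,0],[-5,-30,-30],-1],
    [[0,0,0],[-4,-30,-30],-1],
    [[0,0,0],[0,-30,-30],-1],
  ],
)

```text
clock: 1.15
eef_pos: [339.3, -332.1, 290.6]
tool_rot: [2.284, 1.57, -0.593]
force: [-0.3, 0.6, 0.0]
width: 85.5
```

Emit:
jog_arm(
  series=[
    [[0,0,0],[0,-42,-25],-1],
    [[0,0,0],[0,-42,-25],-1],
    [[0,0,0],[0,-42,-25],-1],
    [[0,0,0],[0,-42,-25],-1],
    [[0,0,0],[0,-42,-25],-1],
    [[0,0,0],[0,-42,-25],-1],
    [[0,0,0],[0,-42,-25],-1],
    [[0,0,0],[0,-44,-25],-1],
  ],
)

```text
clock: 2.15
eef_pos: [443.9, 46.6, 290.4]
tool_rot: [2.344, 1.57, -0.534]
force: [1.0, -0.0, -0.8]
width: 85.1
```

Emit:
jog_arm(
  series=[
    [[-10,0,0],[0,0,0],-1],
    [[-10,0,0],[0,0,0],-1],
    [[-10,0,0],[0,0,0],-1],
    [[-10,0,0],[0,0,0],-1],
    [[-10,0,0],[0,0,0],-1],
    [[-10,0,0],[0,0,0],-1],
    [[-10,0,0],[0,0,0],-1],
    [[-10,0,0],[0,0,0],-1],
  ],
)

```text
clock: 3.15
eef_pos: [443.4, 45.1, 290.2]
tool_rot: [-1.266, 1.57, -2.742]
force: [-0.6, -0.3, 0.5]
width: 85.6
```

Emit:
jog_arm(
  series=[
    [[-10,0,0],[0,0,0],-1],
    [[-10,0,0],[0,0,0],-1],
    [[-10,0,0],[0,0,0],-1],
    [[-10,0,0],[0,0,0],-1],
    [[-10,0,0],[0,0,0],-1],
    [[-10,0,0],[0,0,0],-1],
    [[0,0,0],[0,0,0],-1],
  ],
)

```text
clock: 4.03
eef_pos: [443.4, 45.0, 290.1]
tool_rot: [-3.13, 1.57, 2.717]
force: [0.4, -0.5, -0.0]
width: 85.5
```

```bash
python3 -c "
from h import *
rpt(443.4,45.3,197,-25.3)
d=snap('side','s1.png')
im=d['img'][100:300,180:400]; cv2.imwrite('pics/s1c.png',cv2.resize(im,None,fx=3,fy=3,interpolation=cv2.INTER_CUBIC)[:,:,::-1])
for n in('side',):
  m=masks(d)
  for k in('red','blue'):
    p=pts(d,m[k]); p=p[(p[:,2]>172)&(p[:,0]>380)&(p[:,0]<600)&(abs(p[:,1]-30)<60)]
    p=p[p[:,2]>p[:,2].max()-4]; print(k,len(p),cv2.minAreaRect(p[:,:2].astype(np.float32)),p[:,2].max())
"
```

```text
t 4.025 p [443.4  45.  290.1] q [ 0.398  0.366 -0.749  1.999  0.317  0.895  0.614] F [ 0.4 -0.5 -0. ] T [-0.063 -0.017 -0.02 ] w 85.5
tool x [-6.e-04  3.e-04 -1.e+00] z az -25.01
shift tool [93.1  0.3 -0.1]
yaw err to go (world ccw) [np.float64(-0.29), np.float64(179.71)]
red 61 ((443.0921325683594, 38.7667236328125), (14.077082633972168, 43.20355224609375), 60.170631408691406) 186.97606974133674
blue 53 ((539.192138671875, 10.865263938903809), (8.937785148620605, 41.5976676940918), 75.27680206298828) 198.29647964736682
```

View pics/s1c.png

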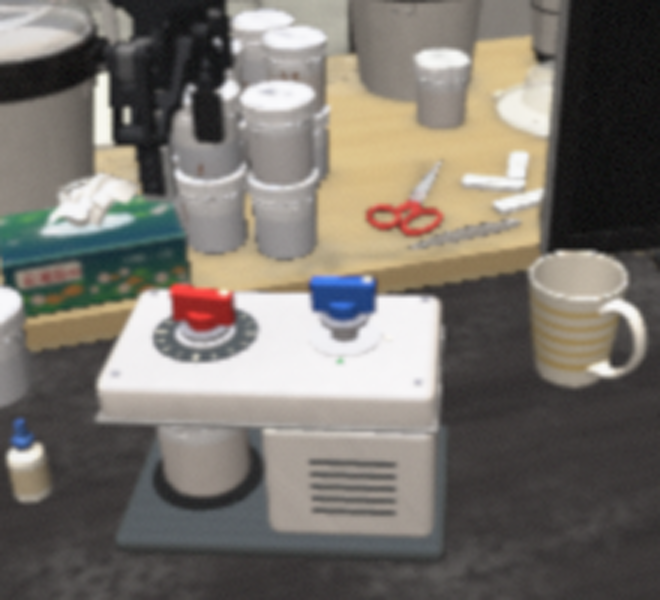

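Emit:
jog_arm(
  series=[
    [[0.3,0,0],[25,-1.4,0.6],-1],
    [[0,0,0],[25,0,0],-1],
    [[0,0,0],[20,0,0],-0.5],
    [[0,0,0],[15,0,0],0],
    [[0,0,0],[8,0,0],0.3],
    [[0,0,0],[0,0,0],0.5],
    [[0,0,0],[0,0,0],0.5],
    [[0,0,0],[0,0,0],0.5],
  ],
)

```text
clock: 5.08
eef_pos: [443.9, 43.7, 197.8]
tool_rot: [0.458, 1.57, 0.018]
force: [0.3, -0.2, 0.5]
width: 21.2
```

Emit:
jog_arm(
  series=[
    [[0,0,0],[0,0,0],0.6],
    [[0,0,0],[0,0,0],0.6],
    [[0,0,0],[0,0,0],0.6],
  ],
)

```text
clock: 5.45
eef_pos: [443.6, 43.7, 197.4]
tool_rot: [0.419, 1.571, -0.021]
force: [-0.2, 0.6, 0.4]
width: 17.0
```

```bash
python3 -c "
from h import *
rpt(443.4,43.9,197,-25.3)
d=snap('side','s2.png')
im=d['img'][140:240,200:360]; cv2.imwrite('pics/s2c.png',cv2.resize(im,None,fx=5,fy=5,interpolation=cv2.INTER_CUBIC)[:,:,::-1])
"
```

```text
t 5.45 p [443.6  43.7 197.4] q [ 0.294  0.501 -0.64   2.116  0.481  0.669  0.458] F [-0.2  0.6  0.4] T [0.001 0.026 0.007] w 17.0
tool x [ 2.e-04 -0.e+00 -1.e+00] z az -25.19
shift tool [ 0.4  0.1 -0.3]
yaw err to go (world ccw) [np.float64(-0.11), np.float64(179.89)]
```

View pics/s2c.png

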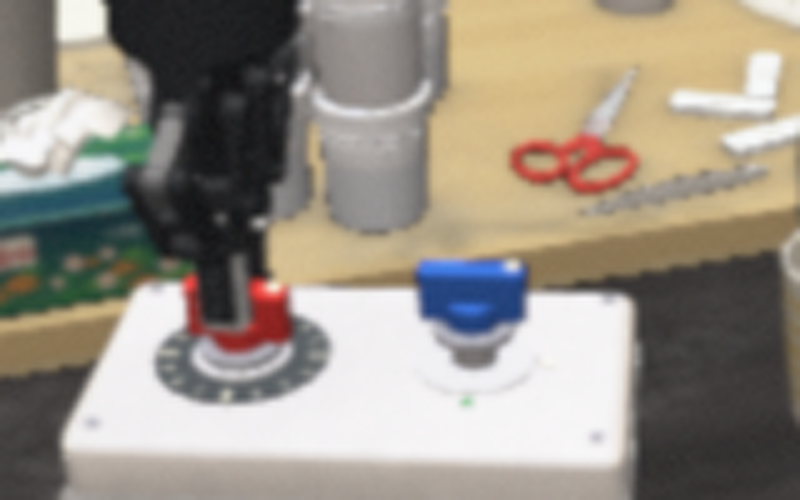

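```bash
cat >> h.py <<'E'
def proj(d,P):
    c=np.linalg.inv(d['cam_to_world'])@np.r_[P,1]; f=200/np.tan(np.radians(d['fovy'])/2)
    return np.array([d['cx']-f*c[0]/c[2], d['cy']+f*c[1]/c[2]])
E
python3 -c "
from h import *
d=get_image('side'); o=lambda q:((q-[200,140])*5+2).round(0)
z=np.array([.904,-.427,0]); y=np.array([.427,.904,0])
for c in([443.6,43.7],[447.5,42]):
  c=np.r_[c,0]
  print('wing ends top front',[o(proj(d,c+[0,0,186]+s*23*z-6*y)) for s in(-1,1)],'disc c',o(proj(d,c+[0,0,158])),'ring L/R',[o(proj(d,c+[0,0,150]+s*36*np.array([.969,-.247,0]))) for s in(-1,1)],'tip',[o(proj(d,c+[0,0,172]-9*y+s*11*z)) for s in(-1,1)])
"
```

```text
wing ends top front [array([178., 281.]), array([282., 293.])] disc c [241. 336.] ring L/R [array([159., 351.]), array([326., 352.])] tip [array([205., 317.]), array([255., 322.])]
wing ends top front [array([187., 282.]), array([292., 294.])] disc c [250. 337.] ring L/R [array([168., 352.]), array([336., 353.])] tip [array([215., 317.]), array([265., 323.])]
```

Emit:
jog_arm(
  series=[
    [[0,0,0],[0,0,2.3],0.6],
    [[0,0,0],[0,0,0],0.65],
    [[0,0,0],[0,0,0],0.68],
    [[0,0,0],[0,0,0],0.7],
  ],
)

```text
clock: 6.05
eef_pos: [445.8, 43.0, 197.4]
tool_rot: [1.293, 1.57, 0.854]
force: [0.3, 1.3, -0.9]
width: 12.6
```

Emit:
jog_arm(
  series=[
    [[0,0,0],[0,0,0],0.72],
    [[0,0,0],[0,0,0],0.74],
  ],
)

```text
clock: 6.3
eef_pos: [446.0, 43.3, 197.5]
tool_rot: [1.212, 1.57, 0.773]
force: [1.9, 1.8, 0.1]
width: 11.3
```

```bash
python3 -c "
from h import *
rpt()"
```

```text
t 6.3 p [446.   43.3 197.5] q [ 0.296  0.503 -0.641  2.111  0.481  0.671  0.462] F [1.9 1.8 0.1] T [ 0.544 -0.21  -0.034] w 11.3
tool x [ 9.e-04  9.e-04 -1.e+00] z az -25.17
```

Emit:
jog_arm(
  series=[
    [[0,0,0],[0,0,0],1],
    [[0,0,0],[0,0,0],1],
    [[0,0,0],[0,0,0],1],
  ],
)

```text
clock: 6.68
eef_pos: [446.0, 43.2, 197.6]
tool_rot: [1.067, 1.57, 0.628]
force: [1.0, 4.2, 2.7]
width: 10.0
```

```bash
python3 -c "
from h import *
rpt()"
```

```text
t 6.675 p [446.   43.2 197.6] q [ 0.296  0.503 -0.641  2.111  0.481  0.671  0.462] F [1.  4.2 2.7] T [ 0.785 -0.11  -0.109] w 10.0
tool x [ 1.e-03  7.e-04 -1.e+00] z az -25.17
```

Emit:
jog_arm(
  series=[
    [[5,0,0],[0,0,0],1],
    [[5,0,0],[0,0,0],1],
    [[5,0,0],[0,0,0],1],
    [[5,0,0],[0,0,0],1],
    [[0,0,0],[0,0,0],1],
  ],
)

```text
clock: 7.3
eef_pos: [445.6, 42.7, 197.6]
tool_rot: [-0.483, 1.57, -1.271]
force: [-0.8, 2.8, 5.4]
width: 10.4
```

```bash
python3 -c "
from h import *
rpt()"
```

```text
t 7.3 p [445.6  42.7 197.6] q [ 0.228  0.483 -0.539  2.113  0.408  0.646  0.191] F [-0.8  2.8  5.4] T [ 0.486  0.086 -0.042] w 10.4
tool x [ 2.e-04 -5.e-04 -1.e+00] z az -45.14
```

Emit:
jog_arm(
  series=[
    [[5,0,0],[0,0,0],1],
    [[5,0,0],[0,0,0],1],
    [[5,0,0],[0,0,0],1],
    [[5,0,0],[0,0,0],1],
  ],
)

```text
clock: 7.8
eef_pos: [445.0, 42.3, 197.5]
tool_rot: [-1.258, 1.569, -2.396]
force: [-1.8, 1.8, 8.3]
width: 10.2
```

```bash
cat >>h.py <<'E'
def tq():
    s=read_state(); M=R.from_euler('xyz',s['tool_rot']).as_matrix()
    print('az',np.degrees(np.arctan2(M[1,2],M[0,2])).round(2),'F',s['force'].round(1),'T',s['torque'].round(3),'tau',s['tau'][4:].round(3),'w',round(s['width'],1),'q7',s['qpos'][6].round(2),'t',s['clock'])
E
python3 - <<'E'
from h import *
tq()
d=get_image('side')
im=d['img'][140:240,200:360]; cv2.imwrite('pics/s3c.png',cv2.resize(im,None,fx=5,fy=5,interpolation=cv2.INTER_CUBIC)[:,:,::-1])
E
```

```text
az -65.24 F [-1.8  1.8  8.3] T [0.369 0.355 0.09 ] tau [ 0.563 -0.209  0.487] w 10.2 q7 -0.08 t 7.8
```

View pics/s3c.png

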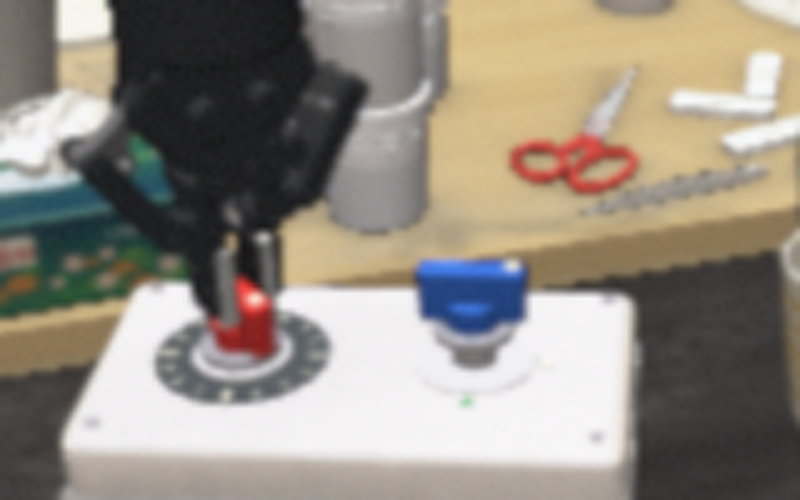

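Emit:
jog_arm(
  series=[
    [[2.5,0,0],[0,0,0],1],
    [[2.5,0,0],[0,0,0],1],
  ],
)

```text
clock: 8.1
eef_pos: [444.9, 42.2, 197.5]
tool_rot: [-1.226, 1.569, -2.451]
force: [-2.8, 2.7, 7.9]
width: 10.5
```

```bash
python3 -c "
from h import *
tq()"
```

```text
az -70.16 F [-2.8  2.7  7.9] T [0.342 0.491 0.047] tau [ 0.494 -0.323  0.213] w 10.5 q7 -0.15 t 8.1
```

Emit:
jog_arm(
  series=[
    [[2,0,0],[0,0,0],1],
    [[2,0,0],[0,0,0],1],
  ],
)

```text
clock: 8.35
eef_pos: [444.7, 42.2, 197.5]
tool_rot: [-1.214, 1.569, -2.508]
force: [-2.0, 2.4, 8.4]
width: 10.5
```

```bash
python3 -c "
from h import *
tq()"
```

```text
az -74.14 F [-2.   2.4  8.4] T [0.317 0.532 0.071] tau [ 0.487 -0.418  0.155] w 10.5 q7 -0.2 t 8.35
```

Emit:
jog_arm(
  series=[
    [[2,0,0],[0,0,0],1],
    [[2,0,0],[0,0,0],1],
  ],
)

```text
clock: 8.6
eef_pos: [444.6, 42.2, 197.5]
tool_rot: [-1.195, 1.568, -2.559]
force: [-3.5, 1.6, 8.9]
width: 10.3
```

```bash
python3 -c "
from h import *
tq()"
```

```text
az -78.14 F [-3.5  1.6  8.9] T [0.352 0.571 0.062] tau [ 0.5   -0.517  0.155] w 10.3 q7 -0.25 t 8.6
```

Emit:
jog_arm(
  series=[
    [[2.5,0,0],[0,0,0],1],
    [[2.5,0,0],[0,0,0],1],
  ],
)

```text
clock: 8.85
eef_pos: [444.4, 42.2, 197.5]
tool_rot: [-1.159, 1.568, -2.61]
force: [-3.5, 1.8, 8.6]
width: 10.4
```

```bash
python3 -c "
from h import *
tq()"
```

```text
az -83.16 F [-3.5  1.8  8.6] T [0.305 0.646 0.081] tau [ 0.534 -0.642  0.208] w 10.4 q7 -0.32 t 8.85
```

Emit:
jog_arm(
  series=[
    [[2.5,0,0],[0,0,0],1],
    [[2.5,0,0],[0,0,0],1],
  ],
)

```text
clock: 9.1
eef_pos: [444.3, 42.1, 197.5]
tool_rot: [-1.111, 1.568, -2.65]
force: [-2.8, 0.8, 9.8]
width: 10.3
```

```bash
python3 -c "
from h import *
tq()"
```

```text
az -88.16 F [-2.8  0.8  9.8] T [0.354 0.725 0.037] tau [ 0.554 -0.762  0.207] w 10.3 q7 -0.39 t 9.1
```

Emit:
jog_arm(
  series=[
    [[2.5,0,0],[0,0,0],1],
    [[2.5,0,0],[0,0,0],1],
  ],
)

```text
clock: 9.35
eef_pos: [444.1, 42.1, 197.5]
tool_rot: [-1.07, 1.567, -2.696]
force: [-3.6, 1.1, 10.0]
width: 10.2
```

```bash
python3 -c "
from h import *
tq()"
```

```text
az -93.16 F [-3.6  1.1 10. ] T [0.369 0.789 0.076] tau [ 0.579 -0.88   0.205] w 10.2 q7 -0.46 t 9.35
```

Emit:
jog_arm(
  series=[
    [[2.5,0,0],[0,0,0],1],
    [[2.5,0,0],[0,0,0],1],
  ],
)

```text
clock: 9.6
eef_pos: [443.9, 42.1, 197.5]
tool_rot: [-1.023, 1.567, -2.736]
force: [-3.8, 2.4, 10.5]
width: 10.4
```

```bash
python3 -c "
from h import *
tq()"
```

```text
az -98.16 F [-3.8  2.4 10.5] T [0.361 0.832 0.084] tau [ 0.607 -0.996  0.204] w 10.4 q7 -0.52 t 9.6
```

Emit:
jog_arm(
  series=[
    [[2.5,0,0],[0,0,0],1],
    [[2.5,0,0],[0,0,0],1],
  ],
)

```text
clock: 9.85
eef_pos: [443.8, 42.2, 197.5]
tool_rot: [-0.983, 1.567, -2.784]
force: [-4.3, 2.0, 10.1]
width: 10.6
```

```bash
python3 -c "
from h import *
tq()"
```

```text
az -103.16 F [-4.3  2.  10.1] T [0.458 0.932 0.083] tau [ 0.637 -1.108  0.203] w 10.6 q7 -0.59 t 9.85
```

Emit:
jog_arm(
  series=[
    [[2.5,0,0],[0,0,0],1],
    [[2.5,0,0],[0,0,0],1],
  ],
)

```text
clock: 10.1
eef_pos: [443.6, 42.2, 197.5]
tool_rot: [-0.931, 1.566, -2.819]
force: [-4.7, 1.5, 11.9]
width: 10.5
```

```bash
python3 -c "
from h import *
tq()"
```

```text
az -108.15 F [-4.7  1.5 11.9] T [0.427 1.027 0.091] tau [ 0.672 -1.217  0.202] w 10.5 q7 -0.66 t 10.1
```

Emit:
jog_arm(
  series=[
    [[2.5,0,0],[0,0,0],1],
    [[2.5,0,0],[0,0,0],1],
  ],
)

```text
clock: 10.35
eef_pos: [443.5, 42.3, 197.5]
tool_rot: [-0.888, 1.566, -2.863]
force: [-5.1, 2.1, 11.4]
width: 10.3
```

```bash
python3 -c "
from h import *
tq()"
```

```text
az -113.15 F [-5.1  2.1 11.4] T [0.524 1.03  0.069] tau [ 0.708 -1.323  0.201] w 10.3 q7 -0.72 t 10.35
```

Emit:
jog_arm(
  series=[
    [[2.5,0,0],[0,0,0],1],
    [[2.5,0,0],[0,0,0],1],
  ],
)

```text
clock: 10.6
eef_pos: [443.3, 42.3, 197.5]
tool_rot: [-0.835, 1.566, -2.897]
force: [-4.6, 2.1, 11.5]
width: 10.6
```

```bash
python3 -c "
from h import *
tq()"
```

```text
az -118.14 F [-4.6  2.1 11.5] T [0.533 1.154 0.108] tau [ 0.676 -1.41   0.123] w 10.6 q7 -0.79 t 10.6
```

Emit:
jog_arm(
  series=[
    [[1,0,0],[0,0,0],1],
    [[1,0,0],[0,0,0],1],
  ],
)

```text
clock: 10.85
eef_pos: [443.3, 42.4, 197.5]
tool_rot: [-0.738, 1.566, -2.833]
force: [-4.1, 1.7, 11.6]
width: 10.3
```

```bash
python3 -c "
from h import *
tq()"
```

```text
az -119.99 F [-4.1  1.7 11.6] T [0.441 1.088 0.567] tau [ 0.205 -1.463 -0.468] w 10.3 q7 -0.81 t 10.85
```

Emit:
jog_arm(
  series=[
    [[0,0,0],[0,0,0],1],
    [[0,0,0],[0,0,0],1],
  ],
)

```text
clock: 11.1
eef_pos: [443.3, 42.4, 197.5]
tool_rot: [-0.739, 1.566, -2.833]
force: [-4.2, 2.2, 12.6]
width: 10.4
```

```bash
python3 -c "
from h import *
tq()"
```

```text
az -119.95 F [-4.2  2.2 12.6] T [0.467 1.142 0.514] tau [ 0.249 -1.461 -0.481] w 10.4 q7 -0.81 t 11.1
```

Emit:
jog_arm(
  series=[
    [[-5,0,0],[0,0,0],1],
    [[-6,0,0],[0,0,0],1],
    [[-6,0,0],[0,0,0],1],
    [[-6,0,0],[0,0,0],1],
    [[-6,0,0],[0,0,0],1],
    [[-6,0,0],[0,0,0],1],
    [[-6,0,0],[0,0,0],1],
    [[-5,0,0],[0,0,0],1],
  ],
)

```text
clock: 12.1
eef_pos: [444.7, 42.2, 197.5]
tool_rot: [-1.298, 1.569, -2.588]
force: [-1.6, 1.9, 7.9]
width: 10.4
```

Emit:
jog_arm(
  series=[
    [[-6,0,0],[0,0,0],1],
    [[-6,0,0],[0,0,0],1],
    [[-6,0,0],[0,0,0],1],
    [[-6,0,0],[0,0,0],1],
    [[-6,0,0],[0,0,0],1],
    [[-6,0,0],[0,0,0],1],
    [[-6,0,0],[0,0,0],1],
    [[-3.5,0,0],[0,0,0],1],
  ],
)

```text
clock: 13.1
eef_pos: [445.9, 43.1, 197.6]
tool_rot: [1.224, 1.57, 0.727]
force: [-0.2, 4.4, 4.5]
width: 10.2
```

Emit:
jog_arm(
  series=[
    [[0,0,0],[0,0,0],1],
    [[0,0,0],[0,0,0],1],
    [[0,0,0],[0,0,0],1],
    [[0,0,0],[0,0,0],1],
  ],
)

```text
clock: 13.6
eef_pos: [445.9, 43.1, 197.6]
tool_rot: [1.07, 1.57, 0.572]
force: [-0.5, 3.9, 5.1]
width: 10.1
```

```bash
python3 -c "
from h import *
tq()"
```

```text
az -28.56 F [-0.5  3.9  5.1] T [ 0.751 -0.015  0.033] tau [ 0.517  0.732 -0.046] w 10.1 q7 0.42 t 13.6
```

Emit:
jog_arm(
  series=[
    [[0,0,0],[0,0,0],0.5],
    [[0,0,0],[0,0,0],0],
    [[0,0,0],[0,0,0],-0.3],
    [[0,0,0],[-25,0,0],-0.3],
    [[0,0,0],[-30,0,0],-0.3],
    [[0,0,0],[-20,0,0],-0.3],
    [[-5.5,0,0],[0,0,0],-0.3],
    [[-6,0,0],[0,0,0],-0.3],
  ],
)

```text
clock: 14.6
eef_pos: [445.5, 42.3, 272.5]
tool_rot: [-0.953, 1.57, -1.249]
force: [-0.3, 0.6, -0.7]
width: 55.5
```

```bash
python3 -c "
from h import *
rpt(539.8,14,240,-16.8); tq()
d=get_image('side')
im=d['img'][140:240,200:360]; cv2.imwrite('pics/s4c.png',cv2.resize(im,None,fx=5,fy=5,interpolation=cv2.INTER_CUBIC)[:,:,::-1])
"
```

```text
t 14.6 p [445.5  42.3 272.5] q [ 0.41   0.401 -0.772  2.02   0.368  0.861  0.708] F [-0.3  0.6 -0.7] T [ 0.014  0.017 -0.029] w 55.5
tool x [ 3.e-04 -9.e-04 -1.e+00] z az -17.0
shift tool [32.6  0.5 98.4]
yaw err to go (world ccw) [np.float64(0.2), np.float64(-179.8)]
az -17.0 F [-0.3  0.6 -0.7] T [ 0.014  0.017 -0.029] tau [-0.12  -0.058 -0.752] w 55.5 q7 0.71 t 14.6
```

View pics/s4c.png

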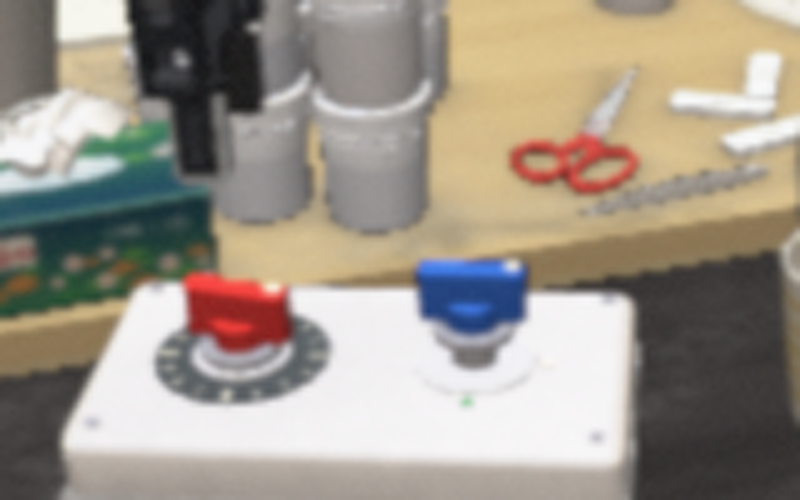

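Emit:
jog_arm(
  series=[
    [[0,0,0],[0,0.5,30],-0.3],
    [[0,0,0],[0,0,40],-0.3],
    [[0,0,0],[0,0,29],-0.3],
    [[0,0,0],[20,0,0],-0.3],
    [[0,0,0],[25,0,0],0],
    [[0,0,0],[16,0,0],0.5],
    [[0,0,0],[0,0,0],0.6],
    [[0,0,0],[0,0,0],0.6],
  ],
)

```text
clock: 15.65
eef_pos: [540.8, 14.2, 212.0]
tool_rot: [0.432, 1.57, 0.132]
force: [-0.0, -0.2, 0.5]
width: 17.1
```

```bash
python3 -c "
from h import *
rpt(539.8,14,211,-16.8)
d=get_image('side')
im=d['img'][140:240,200:360]; cv2.imwrite('pics/s5c.png',cv2.resize(im,None,fx=5,fy=5,interpolation=cv2.INTER_CUBIC)[:,:,::-1])
"
```

```text
t 15.65 p [540.8  14.2 212. ] q [ 0.362  0.608 -0.676  1.86   0.497  0.848  0.707] F [-0.  -0.2  0.5] T [-0.012 -0.013  0.044] w 17.1
tool x [ 1.1e-03  2.0e-04 -1.0e+00] z az -17.19
shift tool [ 1.  -0.5 -0.9]
yaw err to go (world ccw) [np.float64(0.39), np.float64(-179.61)]
```

View pics/s5c.png

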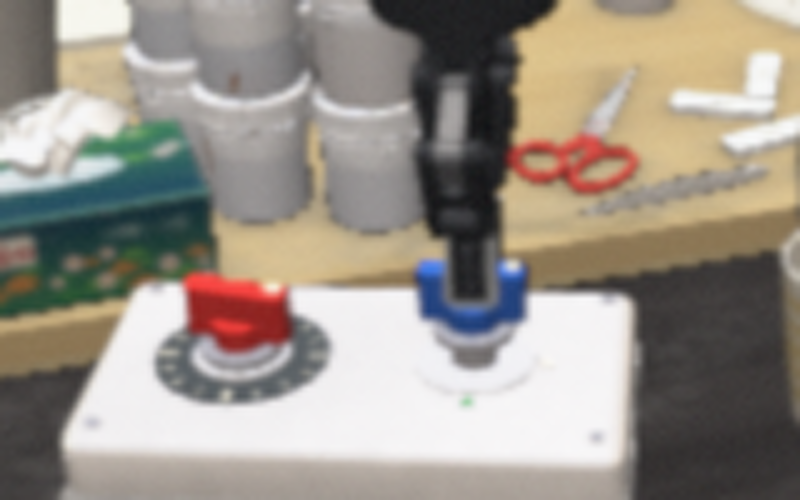

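Emit:
jog_arm(
  series=[
    [[-0.4,0,0],[1,0,0],0.65],
    [[0,0,0],[0,0,0],0.7],
    [[0,0,0],[0,0,0],0.74],
  ],
)

```text
clock: 16.08
eef_pos: [541.1, 15.0, 211.0]
tool_rot: [0.883, 1.568, 0.59]
force: [0.4, 3.0, 3.0]
width: 11.1
```

```bash
python3 -c "
from h import *
tq()"
```

```text
az -16.75 F [0.4 3.  3. ] T [ 0.614 -0.186 -0.017] tau [ 0.508  0.704 -0.018] w 11.1 q7 0.71 t 16.075
```

Emit:
jog_arm(
  series=[
    [[0,0,0],[0,0,0],1],
    [[0,0,0],[0,0,0],1],
    [[0,0,0],[0,0,0],1],
  ],
)

```text
clock: 16.45
eef_pos: [541.1, 14.9, 210.7]
tool_rot: [0.985, 1.568, 0.692]
force: [1.8, 4.5, 4.2]
width: 10.1
```

```bash
python3 -c "
from h import *
rpt();tq()"
```

```text
t 16.45 p [541.1  14.9 210.7] q [ 0.362  0.61  -0.677  1.861  0.499  0.845  0.712] F [1.8 4.5 4.2] T [ 1.102 -0.427  0.009] w 10.1
tool x [ 0.0018  0.0015 -1.    ] z az -16.76
az -16.76 F [1.8 4.5 4.2] T [ 1.102 -0.427  0.009] tau [ 0.815  1.496 -0.02 ] w 10.1 q7 0.71 t 16.45
```

Now push down.

Emit:
jog_arm(
  series=[
    [[0,0,0],[3,0,0],1],
    [[0,0,0],[3,0,0],1],
    [[0,0,0],[3,0,0],1],
    [[0,0,0],[2,0,0],1],
    [[0,0,0],[0,0,0],1],
  ],
)

```text
clock: 17.08
eef_pos: [541.1, 14.9, 200.1]
tool_rot: [0.818, 1.569, 0.526]
force: [0.8, 5.6, 8.4]
width: 10.1
```

```bash
python3 -c "
from h import *
rpt();tq()"
```

```text
t 17.075 p [541.1  14.9 200.1] q [ 0.354  0.623 -0.666  1.871  0.514  0.823  0.699] F [0.8 5.6 8.4] T [ 1.028 -0.136  0.03 ] w 10.1
tool x [ 0.002   0.0011 -1.    ] z az -16.75
az -16.75 F [0.8 5.6 8.4] T [ 1.028 -0.136  0.03 ] tau [ 0.919  1.03  -0.025] w 10.1 q7 0.7 t 17.075
```

Emit:
jog_arm(
  series=[
    [[0,0,0],[1,0,0],1],
    [[0,0,0],[1,0,0],1],
    [[0,0,0],[0,0,0],1],
  ],
)

```text
clock: 17.45
eef_pos: [541.2, 15.0, 199.1]
tool_rot: [0.482, 1.568, 0.19]
force: [-0.6, 3.9, 16.1]
width: 10.0
```

```bash
python3 -c "
from h import *
rpt();tq()"
```

```text
t 17.45 p [541.2  15.  199.1] q [ 0.353  0.625 -0.665  1.872  0.516  0.82   0.697] F [-0.6  3.9 16.1] T [0.953 0.356 0.071] w 10.0
tool x [ 2.5e-03  5.0e-04 -1.0e+00] z az -16.76
az -16.76 F [-0.6  3.9 16.1] T [0.953 0.356 0.071] tau [ 1.093  0.386 -0.022] w 10.0 q7 0.7 t 17.45
```

Emit:
jog_arm(
  series=[
    [[2,0,0],[0,0,0],1],
    [[3,0,0],[0,0,0],1],
    [[0,0,0],[0,0,0],1],
  ],
)

```text
clock: 17.82
eef_pos: [541.1, 14.9, 199.1]
tool_rot: [0.499, 1.568, 0.118]
force: [-0.9, 3.6, 15.7]
width: 10.2
```

```bash
python3 -c "
from h import *
tq()"
```

```text
az -21.79 F [-0.9  3.6 15.7] T [ 0.907  0.369 -0.067] tau [ 1.082  0.33  -0.066] w 10.2 q7 0.63 t 17.825
```

Emit:
jog_arm(
  series=[
    [[5,0,0],[0,0,0],1],
    [[5,0,0],[0,0,0],1],
    [[5,0,0],[0,0,0],1],
    [[5,0,0],[0,0,0],1],
  ],
)

```text
clock: 18.32
eef_pos: [540.9, 14.5, 199.1]
tool_rot: [0.623, 1.569, -0.109]
force: [-1.5, 3.9, 17.0]
width: 10.3
```

```bash
python3 -c "
from h import *
tq()"
```

```text
az -41.94 F [-1.5  3.9 17. ] T [0.789 0.469 0.066] tau [1.141 0.008 0.544] w 10.3 q7 0.35 t 18.325
```

Emit:
jog_arm(
  series=[
    [[6,0,0],[0,0,0],1],
    [[6,0,0],[0,0,0],1],
    [[6,0,0],[0,0,0],1],
    [[6,0,0],[0,0,0],1],
    [[6,0,0],[0,0,0],1],
    [[6,0,0],[0,0,0],1],
    [[6,0,0],[0,0,0],1],
    [[6,0,0],[0,0,0],1],
  ],
)

```text
clock: 19.32
eef_pos: [540.0, 14.1, 199.1]
tool_rot: [-0.244, 1.57, -1.814]
force: [-3.8, 2.9, 17.1]
width: 10.2
```

```bash
python3 -c "
from h import *
tq()"
```

```text
az -89.99 F [-3.8  2.9 17.1] T [0.825 0.879 0.058] tau [ 1.212 -0.867  0.641] w 10.2 q7 -0.31 t 19.325
```

Emit:
jog_arm(
  series=[
    [[5,0,0],[0,0,0],1],
    [[5,0,0],[0,0,0],1],
    [[2,0,0],[0,0,0],1],
    [[0,0,0],[0,0,0],1],
  ],
)

```text
clock: 19.82
eef_pos: [539.7, 14.1, 199.0]
tool_rot: [-0.739, 1.57, -2.516]
force: [-4.5, 3.4, 18.0]
width: 10.2
```

```bash
python3 -c "
from h import *
tq()"
```

```text
az -101.82 F [-4.5  3.4 18. ] T [ 0.796  1.019 -0.036] tau [ 1.064 -1.056 -0.042] w 10.2 q7 -0.47 t 19.825
```

Emit:
jog_arm(
  series=[
    [[1.5,0,0],[0,0,0],1],
    [[1,0,0],[0,0,0],1],
    [[0,0,0],[0,0,0],1],
  ],
)

```text
clock: 20.2
eef_pos: [539.7, 14.1, 199.0]
tool_rot: [-0.859, 1.57, -2.679]
force: [-4.0, 3.0, 17.9]
width: 10.0
```

```bash
python3 -c "
from h import *
tq()"
```

```text
az -104.31 F [-4.   3.  17.9] T [0.817 1.037 0.008] tau [ 1.087 -1.096 -0.013] w 10.0 q7 -0.51 t 20.2
```

Emit:
jog_arm(
  series=[
    [[1,0,0],[0,0,0],1],
    [[1,0,0],[0,0,0],1],
    [[0,0,0],[0,0,0],1],
  ],
)

```text
clock: 20.58
eef_pos: [539.6, 14.1, 199.0]
tool_rot: [-0.903, 1.57, -2.758]
force: [-3.9, 3.5, 18.0]
width: 10.0
```

```bash
python3 -c "
from h import *
tq()"
```

```text
az -106.31 F [-3.9  3.5 18. ] T [ 0.848  1.019 -0.008] tau [ 1.094 -1.13  -0.014] w 10.0 q7 -0.54 t 20.575
```

Emit:
jog_arm(
  series=[
    [[1,0,0],[0,0,0],1],
    [[1,0,0],[0,0,0],1],
    [[0,0,0],[0,0,0],1],
  ],
)

```text
clock: 20.95
eef_pos: [539.6, 14.2, 199.0]
tool_rot: [-0.674, 1.57, -2.563]
force: [-4.0, 3.3, 18.1]
width: 10.2
```

```bash
python3 -c "
from h import *
tq()"
```

```text
az -108.22 F [-4.   3.3 18.1] T [0.835 1.025 0.335] tau [ 0.769 -1.161 -0.385] w 10.2 q7 -0.56 t 20.95
```

Emit:
jog_arm(
  series=[
    [[0,0,0],[-1.5,0,0],1],
    [[0,0,0],[0,0,0],0.5],
    [[0,0,0],[0,0,0],0.2],
    [[0,0,0],[0,0,0],0],
    [[0,0,0],[0,0,0],0],
    [[0,0,0],[-20,0,0],0],
    [[0,0,0],[-40,0,0],0],
    [[0,0,0],[-40,0,0],0],
  ],
)

```text
clock: 21.95
eef_pos: [540.0, 13.8, 299.6]
tool_rot: [-1.127, 1.57, -3.017]
force: [0.4, -0.3, 0.9]
width: 42.7
```

Emit:
jog_arm(
  series=[
    [[0,0,0],[-20,0,40],0],
    [[0,0,0],[0,0,50],0],
    [[0,0,0],[0,0,50],0],
    [[0,0,0],[0,0,50],0],
    [[0,0,0],[0,0,40],0],
    [[0,0,0],[0,0,0],0],
  ],
)

```text
clock: 22.7
eef_pos: [466.4, -208.3, 318.6]
tool_rot: [-0.363, 1.569, -2.26]
force: [-0.1, 0.3, 0.0]
width: 42.8
```

```bash
python3 - <<'E'
from h import *
rpt()
d=get_image('top')
for k,m in masks(d).items():
    p=pts(d,m); p=p[(p[:,2]>172)&(abs(p[:,1]-30)<70)&(p[:,0]>380)&(p[:,0]<600)]
    if len(p)<20: print(k,len(p)); continue
    p=p[p[:,2]>p[:,2].max()-7]; e=np.linalg.eigh(np.cov(p[:,:2].T))[1][:,1]
    print(k,len(p),p.mean(0).round(1),np.degrees(np.arctan2(e[1],e[0])).round(1),np.median(p[:,2]))
im1=cv2.resize(d['img'][195:335,270:380],None,fx=3.5,fy=3.5,interpolation=cv2.INTER_CUBIC)
s=get_image('side')
im2=cv2.resize(s['img'][160:300,200:300],None,fx=3.5,fy=3.5,interpolation=cv2.INTER_CUBIC)
cv2.imwrite('pics/f.png',np.hstack([im1,im2])[:,:,::-1])
E
```

```text
t 22.7 p [ 466.4 -208.3  318.6] q [ 0.502  0.362 -0.19   1.813  0.083  0.976 -0.049] F [-0.1  0.3  0. ] T [ 0.04  -0.05   0.009] w 42.8
tool x [-0.0014 -0.0017 -1.    ] z az -108.68
red 119 [441.3  46.1 186.7] 151.7 186.87548348216467
blue 103 [539.2  18.3 189.8] 70.7 189.70897678748452
green 0
```

View pics/f.png

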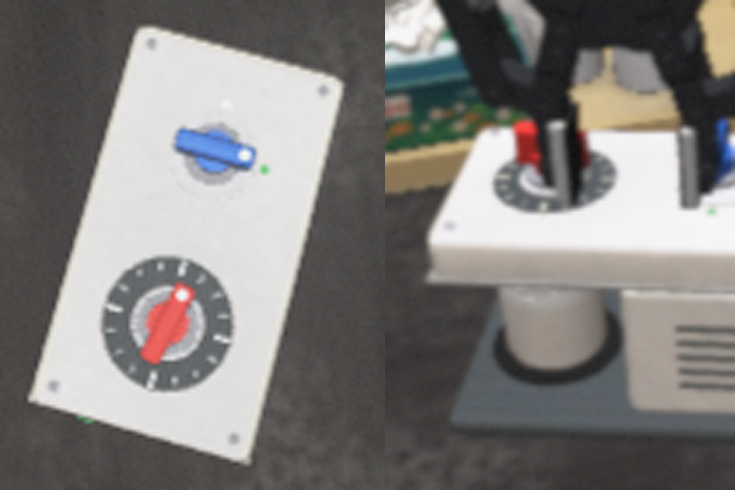

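```bash
python3 -c "
from h import *
print(finish_job())"
```

```text
the job is handed in; nothing more can be done
None
```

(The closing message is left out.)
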